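# Fetch the paperweight from behind the vases for its stress check

### The job

The glass on the kiln's hearth has cooled and the paperweight is to be checked for stress. Set the three tall vases that crowd round it aside, upright in the felt-lined tray, then stand the paperweight in the middle of the polariscope's round window, and then put each vase back upright where it stood on the hearth. It is glass: set every piece down gently, tip nothing over, and leave the tumbler and the bowl where they are.

Things in the scene. Friction and masses are not known exactly. Their poses are not given: they have to be found in the camera images.
- globe_vase: amber glass bottle vase with a round, ball-like belly 75 mm in diameter (widest 40 mm up), foot 48 mm. Straight round neck 26 mm in diameter from 94 to 143 mm above the foot, slight lip 28 mm in diameter at the top, 149 mm tall in all, about 0.4 kg. Origin at the centre of the foot's underside, z up.
- cone_vase: amber glass bottle vase with a cone-shaped body, 76 mm in diameter at the bottom and tapering evenly up to the neck. Straight round neck 26 mm in diameter from 94 to 143 mm above the foot, slight lip 28 mm in diameter at the top, 149 mm tall in all, about 0.4 kg. Origin at the centre of the foot's underside, z up.
- square_vase: amber glass bottle vase with a square body 62 x 62 mm and 78 mm high, sides along its x and y. Straight round neck 26 mm in diameter from 94 to 143 mm above the foot, slight lip 28 mm in diameter at the top, 149 mm tall in all, about 0.4 kg. Origin at the centre of the foot's underside, z up.
- paperweight: low solid amber glass dome, a paperweight: 58 mm in diameter, 43.5 mm tall, its side upright from 12 to 26 mm above the foot, about 0.24 kg; it stands at the back of the hearth with the three tall vases close round its front, left and right (about 71 mm from centre to centre). Origin at the centre of its underside, z up.
- hearth: fixed hearth of the annealing kiln: pale bricks in a steel tray, 300 mm deep (x) by 400 mm wide (y), brick top 44 mm above the table, on which the glass stands; along its back (+x) edge a brick kerb 30 mm thick, its inner face 112 mm behind the middle and 44 mm higher than the brick top. Origin on the table under its middle, +x to the back.
- tray: fixed low carrying tray with grey felt floor and pale wooden rim, the empty side place for the vases: outside 310 mm (x) by 150 mm (y), inside 294 x 134 mm, felt 6 mm and rim 18 mm above the table. To the left or the right of the hearth. Origin on the table under its middle.
- window (a point): centre of the round white window, 100 mm in diameter, in the top of the polariscope (grey light box 200 x 150 mm, 55 mm high, on the side of the hearth away from the tray). This point lies on the window's surface, level with the box top. The box's steel column, 230 mm high, stands 103 mm behind it in the box's +x, carrying the round analyser that is swung away further to the back. x and y are along the box's sides, z up.
- tumbler: bystander: open amber drinking glass on the hearth, 64 mm in diameter, 75 mm tall. Origin at the centre of its underside.
- bowl: bystander: small amber glass bowl on the hearth, 72 mm in diameter, 32 mm tall. Origin at the centre of its underside.

How it is judged (in metres and radians):
On the way, in this order (a step that is already met when the one before it is completed fails the run):
1. all three vases stand released in the tray together (x of globe_vase in the frame of tray between -0.135 and 0.135 m and y of globe_vase in the frame of tray between -0.055 and 0.055 m and z of globe_vase in the frame of tray between 0 and 0.012 m and angle between each of globe_vase, cone_vase, square_vase's own z axis and vertical below 0.1 rad and linear speed of each of globe_vase, cone_vase, square_vase below 0.03 m/s and contact force between the fingers and globe_vase below 0.2 N and x of cone_vase in the frame of tray between -0.135 and 0.135 m and y of cone_vase in the frame of tray between -0.055 and 0.055 m and z of cone_vase in the frame of tray between 0 and 0.012 m and contact force between the fingers and cone_vase below 0.2 N and x of square_vase in the frame of tray between -0.135 and 0.135 m and y of square_vase in the frame of tray between -0.055 and 0.055 m and z of square_vase in the frame of tray between 0 and 0.012 m and contact force between the fingers and square_vase below 0.2 N), for 0.2 s.
2. the paperweight stands released in the middle of the polariscope window while the three vases still stand in the tray (all of step 1 and horizontal distance between paperweight and window below 0.012 m and z of paperweight in the frame of window between -0.005 and 0.006 m and angle between paperweight's own z axis and vertical below 0.1 rad and linear speed of paperweight below 0.02 m/s and contact force between the fingers and paperweight below 0.2 N), for 0.2 s.
At the end, for the whole second after the job is handed in: The paperweight stands upright and at rest on the polariscope window, within 12 mm of its centre, and each of the three vases stands upright, at rest and released on the hearth within 15 mm of where it stood at the start (horizontal distance between paperweight and window below 0.012 m and z of paperweight in the frame of window between -0.005 and 0.006 m and angle between each of paperweight, globe_vase, cone_vase, square_vase's own z axis and vertical below 0.1 rad and linear speed of each of paperweight, globe_vase, cone_vase, square_vase below 0.02 m/s and contact force between the fingers and paperweight below 0.2 N and distance of each of globe_vase, cone_vase, square_vase from where it was at the start of the episode below 0.015 m and contact force between the fingers and globe_vase below 0.2 N and contact force between the fingers and cone_vase below 0.2 N and contact force between the fingers and square_vase below 0.2 N); the robot touches nothing.
It fails at once if a vase or the paperweight is tipped by more than 30 degrees (angle between any of globe_vase, cone_vase, square_vase, paperweight's own z axis and vertical above 0.52 rad).
It fails at once if a vase or the paperweight falls: it moves faster than 0.6 m/s while not held (a drop of about 2 cm) ((linear speed of globe_vase above 0.6 m/s and contact force between the fingers and globe_vase below 0.1 N) or (linear speed of cone_vase above 0.6 m/s and contact force between the fingers and cone_vase below 0.1 N) or (linear speed of square_vase above 0.6 m/s and contact force between the fingers and square_vase below 0.1 N) or (linear speed of paperweight above 0.6 m/s and contact force between the fingers and paperweight below 0.1 N)).
It fails at once if the tumbler or the bowl is moved by more than 12 mm or tipped (distance of any of tumbler, bowl from where it was at the start of the episode above 0.012 m or angle between any of tumbler, bowl's own z axis and vertical above 0.4 rad).
It also fails if it takes over 128 s, if anything falls off the work surface, if the arm or the gripper's body presses on something with over 40 N, if the wrist force passes 120 N, or if a joint passes its speed limit or range.

### The arm

A 6-joint arm with a two-finger parallel gripper is mounted at the origin on the work surface. World frame = base frame: x ahead of the robot, y to its left, z up, the work surface at z = 0. Lengths are in mm, angles in rad, forces in N, time in s.
With the tool pointing down it reaches from about 275 to 1000 mm from the base axis. Payload 8.4 kg.
Tool frame: the origin (TCP) lies midway between the tips of the shut fingers; the grasp point (between the pads) lies grip_depth behind it (grip_depth is the distance from the TCP to the grasp point, in mm); z points along the fingers, y is the line along which they close (so a half turn about z gives the same grasp; the last joint's range is limited). The gripper opens to 85 mm and grips with 20 to 120 N. Pads are 22 mm wide; open, the fingers measure 114 mm over their backs; the gripper's body (76 mm by 85 mm) begins 54 mm behind the grasp point. The pads swing forward as they close: fully open they stand 13 mm farther back than shut.
Start: joints at [1.227, 0.353, 1.633, -0, 1.155, -0.002], TCP at [209.488, 588.848, 231.281] pointing down, gripper open.
Joint ranges: [-2.63, 2.63], [-0.92, 2.1], [0.06, 2.66], [-1.3, 4.44], [0, 2.69], [-3.02, 3.02]. Speed limits (rad/s): [2.22, 2.22, 2.79, 3.14, 3.14, 3.14].

### API

Orientations are given as [roll, pitch, yaw] about the fixed x, y, z axes, in that order (R = Rz(yaw) Ry(pitch) Rx(roll)).
In Python, from rig import * gives the robot as it stands.
- The arm moves only by the shell command python3 -m creep 'ROWS' [FORCE]. ROWS is JSON, a list of rows, each an object of numbers: "x", "y", "z": the shift along the tool's x, y, z in mm; "rx", "ry", "rz": the turn, a rotation vector about the tool's x, y, z in rad; "hand": the finger opening in mm, from 0 to 85.4. A call has 1 to 20 rows; each row shifts and turns the commanded pose from where the row before left it, along the tool's axes as they then stand; what a row does not reach is not made up. A row lasts 1/8 s, in which the tool goes at most 62.5 mm and 10.7 degrees, less where a joint would pass 70% of its speed; a pose out of reach is approached as far as the arm can. A call with a gripper value outside its range is refused whole. The fingers move at their own pace and stop on an object; FORCE is the grip in N (left out, the last holds). Time passes only in rows, so rows that do not move let the fingers close. It gives the time, the measured TCP pose, the force, the opening and the grip force at its end, in the units of the state.
- sense(): the state, without advancing time (a new reading comes with each control period).
- grab_frame(name): name is "scene" or "side" or "wrist"; returns the picture (420x560x3 uint8, red, green, blue); there is no depth.
- get_calibration(name): a dict with "K" (3x3 intrinsics, pixels), "R" (3x3) and "t" (3): a world point X has camera coordinates R X + t. Camera axes: x right, y down, z forward; pixel columns grow to the right and rows downward; lengths in mm; the calibration is good to about 2 mm. A picture is of the moment at which its call begins: read the wrist's pose just before it. get_calibration takes no time and is no camera call; for the wrist camera it gives the pose at the moment of the call.
- sign_off(): hands the job in; it is judged then, once.
The state is a dict: "clock": time; "qpos": joint angles; "qvel": joint speeds; "joint_efforts": joint torques, N m; "eef_pos": TCP position; "tcp_rot": TCP orientation; "contact_force": force on the tool from outside, world axes, zero at the start; "wrist_torque": the same for the moment, N m; "opening": opening from 0.0 (shut) to 1.0 (fully open); "grasp_force": force on a finger pad.
Only numpy, scipy, OpenCV 4.12 (cv2) and the standard library are available. Lean on these libraries where they do the work, as an engineer would, in place of code of your own. Each camera call takes 0.05 s, during which the arm holds its last target. There are 200 camera calls.

## Working session

There is one attempt and no reset: what is moved stays moved. The work goes in short steps, Python scripts to look and compute and a shell command to move; the robot and the scene stay as the last step left them, time stands still between calls to the robot, and variables do not carry over. Pictures are saved under pics/ and viewed, at most 14 in all, crops included, and the job is handed in when it is done.

```bash
mkdir -p pics; ls; python3 - <<'E'
from rig import *
import cv2,numpy as np
s=sense(); print(s)
a=grab_frame("scene");b=grab_frame("side")
cv2.imwrite("pics/scene0.png",a[:,:,::-1]);cv2.imwrite("pics/side0.png",b[:,:,::-1])
for n in("scene","side","wrist"):
    c=get_calibration(n);R=np.array(c["R"]);print(n,c["K"],(-R.T@np.array(c["t"])).round(),R.round(3).tolist())
try: print(grip_depth)
except Exception as e: print(e)
E
```

```text
pics
{'clock': 0.0, 'qpos': array([ 1.22659864e+00,  3.53632897e-01,  1.63413072e+00, -6.61571359e-06,
        1.15520203e+00, -2.36123830e-03]), 'qvel': array([ 0.00090183,  0.00050733,  0.0006471 , -0.00032333, -0.00174297,
       -0.00066195]), 'joint_efforts': array([ 5.05125299e-04, -6.05272794e+01, -3.42066193e+01, -3.86557474e-05,
        9.43991763e-03,  1.59151489e-05]), 'eef_pos': array([209.33037517, 588.39923406, 230.57266587]), 'tcp_rot': array([-3.14021965e+00,  2.80690143e-06,  2.79975888e+00]), 'contact_force': array([-0.194163  , -0.10759479, -0.62588719]), 'wrist_torque': array([ 0.00771205, -0.03484349,  0.01373303]), 'grasp_force': 0.0, 'opening': 1.0021794495507255}
scene [[424.62199444   0.         271.96652582]
 [  0.         424.62199444 211.5808435 ]
 [  0.           0.           1.        ]] [1088.   34.  890.] [[-0.076, 0.997, -0.009], [0.834, 0.059, -0.549], [-0.547, -0.05, -0.836]]
side [[492.22266725   0.         278.42958907]
 [  0.         492.22266725 206.19927592]
 [  0.           0.           1.        ]] [375. 837. 564.] [[-0.981, -0.195, -0.016], [-0.085, 0.498, -0.863], [0.176, -0.845, -0.505]]
wrist [[340.7190112    0.         284.73566536]
 [  0.         340.7190112  212.92025755]
 [  0.           0.           1.        ]] [136. 616. 373.] [[0.336, 0.942, -0.002], [0.895, -0.319, 0.312], [0.294, -0.106, -0.95]]
18.700000000000003
```

View pics/scene0.png

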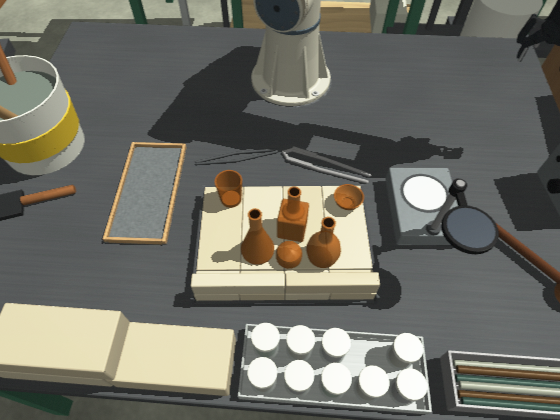

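View pics/side0.png

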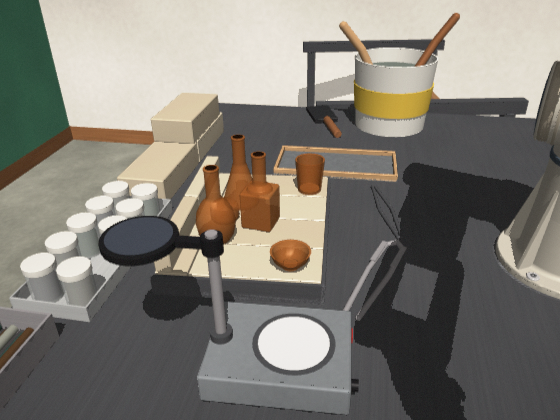

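The scene view shows the hearth centred near (285,235). Lips are at cone (255,214), square (294,191) and globe (328,222), with the paperweight at (289,255). The tumbler is at (229,188), the bowl at (348,197), the tray at (146,192) and the window at (424,193). In the side view the lips are globe (212,169), cone (238,138) and square (259,155), and the window is at (294,343).

```bash
cat > h.py <<'E'
from rig import *
import cv2,numpy as np
def cal(n):
    c=get_calibration(n);return np.array(c["K"]),np.array(c["R"]),np.array(c["t"])
def ray(c,uv,z):
    K,R,t=c;C=-R.T@t;d=R.T@np.linalg.solve(K,[uv[0],uv[1],1.]);return (C+d*(z-C[2])/d[2])
def proj(c,X):
    K,R,t=c;p=K@(R@np.array(X,float)+t);return p[:2]/p[2]
def amber(im):
    h=cv2.cvtColor(im,cv2.COLOR_RGB2HSV);return ((h[...,0]<16)&(h[...,1]>170)&(h[...,2]>35)).astype(np.uint8)
def far_rim(c,m,u,v,z,r,w=12,hh=14):
    "lip near pixel u,v: top of mask -> far rim point -> centre"
    sub=m[int(v)-hh:int(v)+4,int(u)-w:int(u)+w+1]
    col=np.where(sub.sum(0)>0)[0]; 
    ys=np.where(sub.sum(1)>=4)[0]; top=ys[0]+int(v)-hh
    xs=np.where(sub[ys[0]+2:ys[0]+7].any(0))[0]+int(u)-w
    uc=(xs[0]+xs[-1])/2
    P=ray(c,(uc,top-.3),z); C=-c[1].T@c[2]; d=(C-P)[:2]; d/=np.linalg.norm(d)
    return P[:2]+r*d, (uc,top,len(xs))
E
python3 - <<'E'
from h import *
F={n:cv2.imread(f"pics/{n}0.png")[:,:,::-1].copy() for n in("scene","side")}
L={"scene":dict(cone=(255,214),square=(294,191),globe=(328,222)),"side":dict(globe=(212,169),cone=(238,138),square=(259,155))}
for n in L:
    c=cal(n);m=amber(F[n])
    for k,(u,v) in L[n].items():
        p,i=far_rim(c,m,u,v,193,14);print(n,k,p.round(1),i)
    hs=cv2.cvtColor(F[n],cv2.COLOR_RGB2HSV);w=((hs[...,2]>200)&(hs[...,1]<30)).astype(np.uint8)
    u,v=(424,193) if n=="scene" else (294,343)
    nl,lab,st,ce=cv2.connectedComponentsWithStats(w);l=lab[v,u]
    cn=max(cv2.findContours((lab==l).astype(np.uint8),0,2)[0],key=cv2.contourArea)
    pts=np.array([ray(c,p[0],55)[:2] for p in cn],np.float32);print(n,"window",cv2.minEnclosingCircle(pts))
c=cal("scene")
for nm,z,q in(("tray",18,[(134,143),(186,144),(167,242),(105,240)]),("hearth kerb",88,[(193,273),(377,272)]),("hearth front",44,[(205,187),(362,186)]),("box",55,[(390,168),(452,168),(462,236),(396,235)]),("tumbler top",119,[(229,180)]),("bowl top",76,[(348,193)]),("pw mid",64,[(289,256)])):
    print(nm,[ray(c,p,z)[:2].round().tolist() for p in q])
def crop(f,x,y,w,h,k):return cv2.resize(f[y:y+h,x:x+w],None,fx=k,fy=k,interpolation=cv2.INTER_CUBIC)
cv2.imwrite("pics/crop.png",crop(F["scene"],185,160,200,150,4)[:,:,::-1])
E
```

```text
scene cone [642.9 -39.8] (np.float64(254.5), np.int64(210), 5)
scene square [583.8  33. ] (np.float64(294.0), np.int64(188), 8)
scene globe [651.5 100.3] (np.float64(328.0), np.int64(218), 6)
scene window ((458.7024230957031, 347.6529846191406), 50.2509651184082)
side globe [645.6 108. ] (np.float64(210.5), np.int64(165), 16)
side cone [637.3 -33.1] (np.float64(237.0), np.int64(135), 13)
side square [578.3  41.1] (np.float64(257.5), np.int64(152), 14)
side window ((460.0408935546875, 347.3830871582031), 49.66048049926758)
tray [[317.0, -415.0], [311.0, -271.0], [619.0, -258.0], [624.0, -406.0]]
hearth kerb [[725.0, -165.0], [696.0, 214.0]]
hearth front [[472.0, -188.0], [442.0, 201.0]]
box [[389.0, 271.0], [378.0, 426.0], [576.0, 418.0], [584.0, 270.0]]
tumbler top [[503.0, -116.0]]
bowl top [[490.0, 161.0]]
pw mid [[660.0, 31.0]]
```

View pics/crop.png

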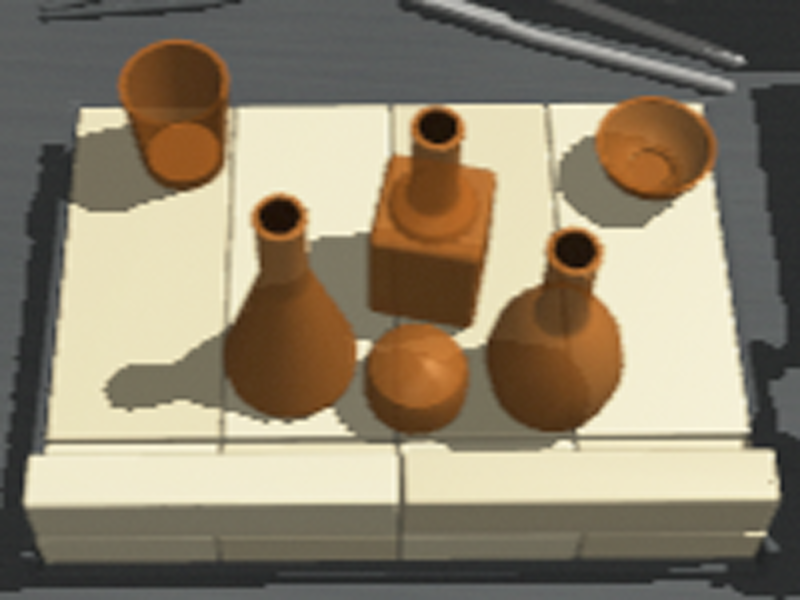

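The crop puts the mouth centres at cone (255,214), square (294.2,192) and globe (328.7,223) in the full scene image. Next I turn the tool to yaw π, so that its axes are world -x, +y, -z, and move to look down at the hearth.

```bash
python3 -m creep '[{"z":-20,"rz":-0.171},{"z":-20,"rz":-0.171},{"x":-28,"y":-46,"z":-6},{"x":-28,"y":-46,"z":-6},{"x":-28,"y":-46,"z":-6},{"x":-28,"y":-46,"z":-6},{"x":-28,"y":-46,"z":-6},{"x":-28,"y":-46,"z":-6},{"x":-28,"y":-46,"z":-6},{"x":-28,"y":-46,"z":-6},{"x":-28,"y":-46,"z":-6},{"x":-28,"y":-46,"z":-6},{"x":-28,"y":-46,"z":-6},{"x":-28,"y":-46,"z":-6},{},{}]'
python3 - <<'E'
from h import *
c=cal("wrist");im=grab_frame("wrist");cv2.imwrite("pics/w1.png",im[:,:,::-1]);np.savez("w1.npz",K=c[0],R=c[1],t=c[2])
print(sense()["eef_pos"],sense()["tcp_rot"],-c[1].T@c[2])
for n,L in {"scene":dict(cone=(255,214),square=(294.2,192),globe=(328.7,223)),"side":dict(globe=(212,169.5),cone=(238.5,138.5),square=(259,155.5))}.items():
    for k,p in L.items(): print(n,k,ray(cal(n),p,193).round())
E
```

```text
[209.37967946 588.49807399 230.72185248] [-3.14053873e+00  8.06548542e-06  2.79978549e+00] [135.619328   616.34653005 372.8844898 ]
scene cone [639. -40. 193.]
scene square [581.  34. 193.]
scene globe [650. 104. 193.]
side globe [642. 113. 193.]
side cone [633. -28. 193.]
side square [575.  43. 193.]schema error: expected keys x, y, z, rx, ry, rz, hand
```

View pics/w1.png

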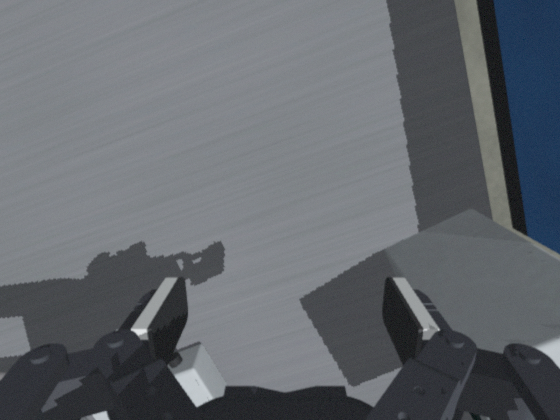

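That picture shows only the table, because the row format was refused and the arm has not moved. I'll give all the keys in each row.

```bash
python3 -m creep '[{"x":0,"y":0,"z":-20,"rx":0,"ry":0,"rz":-0.171,"hand":85},{"x":0,"y":0,"z":-20,"rx":0,"ry":0,"rz":-0.171,"hand":85},{"x":-28,"y":-46,"z":-6,"rx":0,"ry":0,"rz":0,"hand":85},{"x":-28,"y":-46,"z":-6,"rx":0,"ry":0,"rz":0,"hand":85},{"x":-28,"y":-46,"z":-6,"rx":0,"ry":0,"rz":0,"hand":85},{"x":-28,"y":-46,"z":-6,"rx":0,"ry":0,"rz":0,"hand":85},{"x":-28,"y":-46,"z":-6,"rx":0,"ry":0,"rz":0,"hand":85},{"x":-28,"y":-46,"z":-6,"rx":0,"ry":0,"rz":0,"hand":85},{"x":-28,"y":-46,"z":-6,"rx":0,"ry":0,"rz":0,"hand":85},{"x":-28,"y":-46,"z":-6,"rx":0,"ry":0,"rz":0,"hand":85},{"x":-28,"y":-46,"z":-6,"rx":0,"ry":0,"rz":0,"hand":85},{"x":-28,"y":-46,"z":-6,"rx":0,"ry":0,"rz":0,"hand":85},{"x":-28,"y":-46,"z":-6,"rx":0,"ry":0,"rz":0,"hand":85},{"x":-28,"y":-46,"z":-6,"rx":0,"ry":0,"rz":0,"hand":85},{"x":0,"y":0,"z":0,"rx":0,"ry":0,"rz":0,"hand":85},{"x":0,"y":0,"z":0,"rx":0,"ry":0,"rz":0,"hand":85}]'
python3 - <<'E'
from h import *
c=cal("wrist");im=grab_frame("wrist");cv2.imwrite("pics/w2.png",im[:,:,::-1]);np.savez("w2.npz",K=c[0],R=c[1],t=c[2])
print(sense()["eef_pos"],sense()["tcp_rot"],-c[1].T@c[2],sense()["qpos"])
E
```

```text
clock: 2.15
eef_pos: [545.2, 36.9, 342.8]
tcp_rot: [3.141, -0.001, 3.141]
contact_force: [0.1, -0.1, 0.2]
opening: 0.992
grasp_force: 0.0
[544.97726302  37.49761304 342.89448919] [ 3.14126391e+00 -9.89035636e-04 -3.14117287e+00] [466.90736328  37.86215006 485.16462303] [ 6.57053598e-02  1.39739617e-01  1.66387739e+00  4.03358649e-04
  1.33894114e+00 -1.50560346e+00]
```

View pics/w2.png

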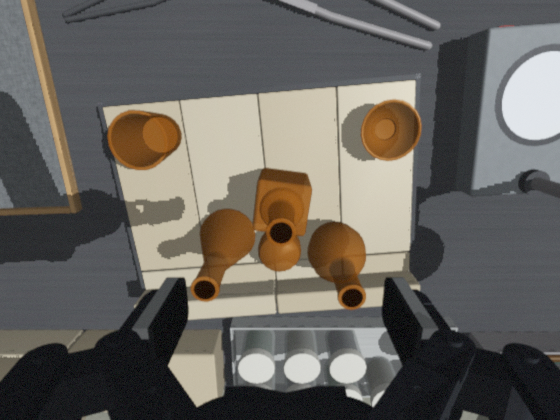

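The wrist view shows the mouths at cone (205,289), square (281,233) and globe (351,297). The paperweight is at (280,250), the window at (545,95), and the tray's corner at (76,212).

```bash
python3 - <<'E'
from h import *
d=np.load("w2.npz");c=(d["K"],d["R"],d["t"]);im=cv2.imread("pics/w2.png")
v=im.max(2)
def mouth(c,im,P):
    v=im.max(2);out={}
    for k,(a,b) in P.items():
        r=14;m=(v[b-r:b+r+1,a-r:a+r+1]<60).astype(np.uint8)
        n,l,s,ce=cv2.connectedComponentsWithStats(m);i=1+np.argmax(s[1:,4]);q=ce[i]+[a-r,b-r]
        print(k,q.round(1),s[i],ray(c,q,193)[:2].round(1))
mouth(c,im,dict(cone=(205,289),square=(281,233),globe=(351,297)))
for n,P in {"scene":dict(cone=(255,214),square=(294,192),globe=(329,223)),"side":dict(globe=(212,169),cone=(238,138),square=(259,155))}.items():
    mouth(cal(n),cv2.imread(f"pics/{n}0.png"),P)
print("tray corner",ray(c,(76,212),18),"window",ray(c,(545,95),55),"pw", ray(c,(280,250),64), "inner felt",ray(c,(66,208),18))
E
```

```text
cone [204.3 289.4] [  4   6  20  18 271] [640.8 -40.8]
square [280.7 232.4] [  3   4  22  20 328] [581.4  33.9]
globe [351.9 297.4] [  5   6  20  18 259] [650.  103.4]
cone [254.5 213.6] [ 9 10 10  8 59] [638.3 -41.3]
square [294.  191.4] [10 10  9  8 56] [579.2  33.5]
globe [328.3 222.2] [ 9  9 10  9 62] [647.9 103. ]
globe [210.1 167.4] [ 7 11 11  4 37] [647.7 105.4]
cone [237.5 136.1] [ 9 11 10  3 26] [638.5 -39.7]
square [257.8 153.5] [ 8 11 10  4 33] [579.4  35.5]
tray corner [ 617.98120195 -263.38582349   18.        ] window [460.16650981 348.30959672  55.        ] pw [657.39136683  31.09019034  64.        ] inner felt [ 611.92186964 -276.58785528   18.        ]
```

The three views agree on cone (639.5,-40.6), square (580.3,34) and globe (649,103.7). The window is at (459.5,347.6) and the tray's middle at about (467,-337). I'll start with the cone vase.

```bash
python3 -m creep '[{"x":-31,"y":-26,"z":0,"rx":0,"ry":0,"rz":0,"hand":85},{"x":-32,"y":-26,"z":0,"rx":0,"ry":0,"rz":0,"hand":85},{"x":-31,"y":-26,"z":0,"rx":0,"ry":0,"rz":0,"hand":85},{"x":0,"y":0,"z":40,"rx":0,"ry":0,"rz":0,"hand":85},{"x":0,"y":0,"z":40,"rx":0,"ry":0,"rz":0,"hand":85},{"x":0,"y":0,"z":40,"rx":0,"ry":0,"rz":0,"hand":85},{"x":0,"y":0,"z":40,"rx":0,"ry":0,"rz":0,"hand":60},{"x":0,"y":0,"z":33,"rx":0,"ry":0,"rz":0,"hand":50},{"x":0,"y":0,"z":0,"rx":0,"ry":0,"rz":0,"hand":50}]' 40; python3 - <<'E'
from h import *
im=np.vstack([grab_frame("scene")[160:310,120:400],grab_frame("side")[100:300,100:380]]);im=cv2.resize(im,None,fx=1.7,fy=1.7)
cv2.imwrite("pics/a1.png",im[:,:,::-1])
E
```

```text
clock: 3.32
eef_pos: [637.3, -39.5, 147.8]
tcp_rot: [3.141, -0.005, -3.14]
contact_force: [0.1, -0.2, 0.0]
opening: 0.582
grasp_force: 0.0
```

View pics/a1.png

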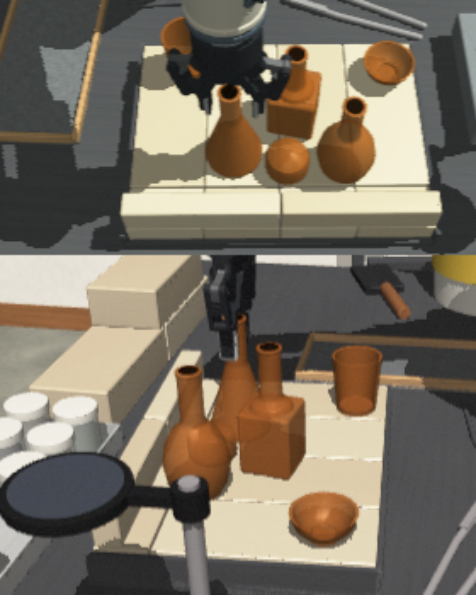

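The fingers straddle the cone vase's neck in both views, so I close them.

```bash
python3 -m creep '[{"x":-2,"y":-1,"z":0,"rx":0,"ry":0,"rz":0,"hand":40},{"x":0,"y":0,"z":0,"rx":0,"ry":0,"rz":0,"hand":32},{"x":0,"y":0,"z":0,"rx":0,"ry":0,"rz":0,"hand":28},{"x":0,"y":0,"z":0,"rx":0,"ry":0,"rz":0,"hand":24},{"x":0,"y":0,"z":0,"rx":0,"ry":0,"rz":0,"hand":20},{"x":0,"y":0,"z":0,"rx":0,"ry":0,"rz":0,"hand":15},{"x":0,"y":0,"z":0,"rx":0,"ry":0,"rz":0,"hand":15},{"x":0,"y":0,"z":0,"rx":0,"ry":0,"rz":0,"hand":15}]' 40
```

```text
clock: 4.42
eef_pos: [642.0, -41.8, 151.0]
tcp_rot: [3.141, 0.001, -3.142]
contact_force: [-1.1, 2.3, 5.7]
opening: 0.298
grasp_force: 39.0
```

```bash
python3 -m creep '[{"x":0,"y":0,"z":-15,"rx":0,"ry":0,"rz":0,"hand":15},{"x":0,"y":0,"z":-30,"rx":0,"ry":0,"rz":0,"hand":15},{"x":0,"y":0,"z":-40,"rx":0,"ry":0,"rz":0,"hand":15},{"x":0,"y":0,"z":-35,"rx":0,"ry":0,"rz":0,"hand":15},{"x":16,"y":-18,"z":0,"rx":0,"ry":0,"rz":0,"hand":15},{"x":30,"y":-34,"z":0,"rx":0,"ry":0,"rz":0,"hand":15},{"x":30,"y":-34,"z":0,"rx":0,"ry":0,"rz":0,"hand":15},{"x":30,"y":-34,"z":0,"rx":0,"ry":0,"rz":0,"hand":15},{"x":30,"y":-34,"z":0,"rx":0,"ry":0,"rz":0,"hand":15},{"x":30,"y":-34,"z":0,"rx":0,"ry":0,"rz":0,"hand":15},{"x":30,"y":-34,"z":0,"rx":0,"ry":0,"rz":0,"hand":15},{"x":30,"y":-34,"z":0,"rx":0,"ry":0,"rz":0,"hand":15},{"x":22,"y":-25,"z":0,"rx":0,"ry":0,"rz":0,"hand":15},{"x":15,"y":-17,"z":0,"rx":0,"ry":0,"rz":0,"hand":15},{"x":0,"y":0,"z":20,"rx":0,"ry":0,"rz":0,"hand":15},{"x":0,"y":0,"z":40,"rx":0,"ry":0,"rz":0,"hand":15},{"x":0,"y":0,"z":40,"rx":0,"ry":0,"rz":0,"hand":15},{"x":0,"y":0,"z":20,"rx":0,"ry":0,"rz":0,"hand":15},{"x":0,"y":0,"z":10,"rx":0,"ry":0,"rz":0,"hand":15},{"x":0,"y":0,"z":0,"rx":0,"ry":0,"rz":0,"hand":15}]' 40
python3 - <<'E'
from h import *
cv2.imwrite("pics/a2.png",np.hstack([grab_frame("scene")[100:300,60:400],grab_frame("side")[80:280,140:440]])[:,:,::-1])
E
```

```text
clock: 6.92
eef_pos: [377.8, -339.8, 139.7]
tcp_rot: [3.141, -0.001, 3.142]
contact_force: [0.7, 0.1, -3.7]
opening: 0.294
grasp_force: 39.8
```

View pics/a2.png

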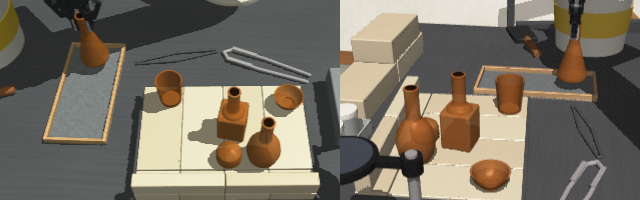

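The cone vase hangs upright over the near end of the tray and the other pieces are untouched. I lower it gently.

```bash
python3 -m creep '[{"x":0,"y":0,"z":12,"rx":0,"ry":0,"rz":0,"hand":15},{"x":0,"y":0,"z":9,"rx":0,"ry":0,"rz":0,"hand":15},{"x":0,"y":0,"z":3,"rx":0,"ry":0,"rz":0,"hand":15},{"x":0,"y":0,"z":2,"rx":0,"ry":0,"rz":0,"hand":15},{"x":0,"y":0,"z":1,"rx":0,"ry":0,"rz":0,"hand":15},{"x":0,"y":0,"z":0,"rx":0,"ry":0,"rz":0,"hand":15}]' 40
```

```text
clock: 7.78
eef_pos: [378.8, -340.2, 113.4]
tcp_rot: [-3.141, 0.0, -3.141]
contact_force: [-0.4, 0.2, -4.4]
opening: 0.293
grasp_force: 39.8
```

```bash
python3 -m creep '[{"x":0,"y":0,"z":1,"rx":0,"ry":0,"rz":0,"hand":15},{"x":0,"y":0,"z":1,"rx":0,"ry":0,"rz":0,"hand":15},{"x":0,"y":0,"z":0,"rx":0,"ry":0,"rz":0,"hand":15}]' 40
```

```text
clock: 8.15
eef_pos: [379.1, -340.4, 113.0]
tcp_rot: [-3.141, 0.001, -3.141]
contact_force: [-4.2, 4.1, 16.1]
opening: 0.294
grasp_force: 41.7
```

Felt contact shows at 16 N. I release, rise and go over to the square vase.

```bash
python3 -m creep '[{"x":0,"y":0,"z":-1,"rx":0,"ry":0,"rz":0,"hand":28},{"x":0,"y":0,"z":0,"rx":0,"ry":0,"rz":0,"hand":40},{"x":0,"y":0,"z":0,"rx":0,"ry":0,"rz":0,"hand":60},{"x":0,"y":0,"z":-18,"rx":0,"ry":0,"rz":0,"hand":60},{"x":0,"y":0,"z":-40,"rx":0,"ry":0,"rz":0,"hand":60},{"x":0,"y":0,"z":-45,"rx":0,"ry":0,"rz":0,"hand":60},{"x":0,"y":0,"z":-45,"rx":0,"ry":0,"rz":0,"hand":60},{"x":-25,"y":46,"z":0,"rx":0,"ry":0,"rz":0,"hand":60},{"x":-25,"y":46,"z":0,"rx":0,"ry":0,"rz":0,"hand":60},{"x":-25,"y":46,"z":0,"rx":0,"ry":0,"rz":0,"hand":60},{"x":-25,"y":46,"z":0,"rx":0,"ry":0,"rz":0,"hand":60},{"x":-25,"y":46,"z":0,"rx":0,"ry":0,"rz":0,"hand":60},{"x":-25,"y":46,"z":0,"rx":0,"ry":0,"rz":0,"hand":60},{"x":-25,"y":46,"z":0,"rx":0,"ry":0,"rz":0,"hand":60},{"x":-27,"y":52,"z":0,"rx":0,"ry":0,"rz":0,"hand":60},{"x":0,"y":0,"z":10,"rx":0,"ry":0,"rz":0,"hand":60},{"x":0,"y":0,"z":10,"rx":0,"ry":0,"rz":0,"hand":60},{"x":0,"y":0,"z":40,"rx":0,"ry":0,"rz":0,"hand":60},{"x":0,"y":0,"z":40,"rx":0,"ry":0,"rz":0,"hand":60},{"x":0,"y":0,"z":10,"rx":0,"ry":0,"rz":0,"hand":60}]' 40
python3 - <<'E'
from h import *
cv2.imwrite("pics/a3.png",np.hstack([grab_frame("scene")[100:300,60:400],grab_frame("side")[80:280,140:440]])[:,:,::-1])
print(sense()["eef_pos"])
E
```

```text
clock: 10.65
eef_pos: [578.2, 32.5, 147.7]
tcp_rot: [-3.141, -0.005, 3.14]
contact_force: [0.3, -0.9, 0.1]
opening: 0.703
grasp_force: 0.0
[579.78372316  32.99709395 149.61050795]
```

View pics/a3.png

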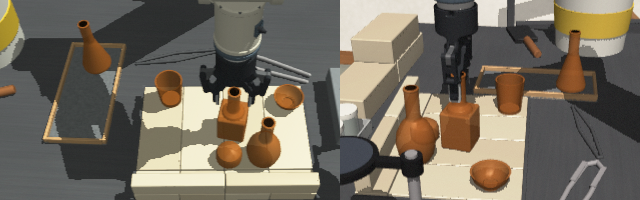

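The cone vase stands in the tray and the fingers straddle the square vase's neck. I grip and carry it.

```bash
python3 -m creep '[{"x":0,"y":0,"z":0,"rx":0,"ry":0,"rz":0,"hand":45},{"x":0,"y":0,"z":0,"rx":0,"ry":0,"rz":0,"hand":34},{"x":0,"y":0,"z":0,"rx":0,"ry":0,"rz":0,"hand":28},{"x":0,"y":0,"z":0,"rx":0,"ry":0,"rz":0,"hand":24},{"x":0,"y":0,"z":0,"rx":0,"ry":0,"rz":0,"hand":18},{"x":0,"y":0,"z":0,"rx":0,"ry":0,"rz":0,"hand":15},{"x":0,"y":0,"z":0,"rx":0,"ry":0,"rz":0,"hand":15},{"x":0,"y":0,"z":0,"rx":0,"ry":0,"rz":0,"hand":15}]' 40
```

```text
clock: 11.75
eef_pos: [581.1, 33.7, 151.2]
tcp_rot: [-3.141, 0.001, -3.141]
contact_force: [-1.5, -3.3, 5.9]
opening: 0.294
grasp_force: 38.8
```

```bash
python3 -m creep '[{"x":0,"y":0,"z":-15,"rx":0,"ry":0,"rz":0,"hand":15},{"x":0,"y":0,"z":-30,"rx":0,"ry":0,"rz":0,"hand":15},{"x":0,"y":0,"z":-40,"rx":0,"ry":0,"rz":0,"hand":15},{"x":0,"y":0,"z":-35,"rx":0,"ry":0,"rz":0,"hand":15},{"x":7,"y":-20,"z":0,"rx":0,"ry":0,"rz":0,"hand":15},{"x":13,"y":-43,"z":0,"rx":0,"ry":0,"rz":0,"hand":15},{"x":13,"y":-43,"z":0,"rx":0,"ry":0,"rz":0,"hand":15},{"x":13,"y":-43,"z":0,"rx":0,"ry":0,"rz":0,"hand":15},{"x":13,"y":-43,"z":0,"rx":0,"ry":0,"rz":0,"hand":15},{"x":13,"y":-43,"z":0,"rx":0,"ry":0,"rz":0,"hand":15},{"x":13,"y":-43,"z":0,"rx":0,"ry":0,"rz":0,"hand":15},{"x":13,"y":-43,"z":0,"rx":0,"ry":0,"rz":0,"hand":15},{"x":10,"y":-30,"z":0,"rx":0,"ry":0,"rz":0,"hand":15},{"x":5,"y":-20,"z":0,"rx":0,"ry":0,"rz":0,"hand":15},{"x":0,"y":0,"z":20,"rx":0,"ry":0,"rz":0,"hand":15},{"x":0,"y":0,"z":40,"rx":0,"ry":0,"rz":0,"hand":15},{"x":0,"y":0,"z":40,"rx":0,"ry":0,"rz":0,"hand":15},{"x":0,"y":0,"z":30,"rx":0,"ry":0,"rz":0,"hand":15},{"x":0,"y":0,"z":18,"rx":0,"ry":0,"rz":0,"hand":15},{"x":0,"y":0,"z":5,"rx":0,"ry":0,"rz":0,"hand":15}]' 40;  python3 -m creep '[{"x":0,"y":0,"z":3,"rx":0,"ry":0,"rz":0,"hand":15},{"x":0,"y":0,"z":1,"rx":0,"ry":0,"rz":0,"hand":15},{"x":0,"y":0,"z":0,"rx":0,"ry":0,"rz":0,"hand":15}]' 40
```

```text
clock: 14.25
eef_pos: [467.1, -336.7, 116.2]
tcp_rot: [3.14, -0.002, -3.141]
contact_force: [0.1, 0.1, -4.0]
opening: 0.295
grasp_force: 39.6
clock: 14.62
eef_pos: [468.1, -337.4, 114.0]
tcp_rot: [-3.141, 0.001, -3.141]
contact_force: [0.0, -0.1, -3.5]
opening: 0.293
grasp_force: 39.6
```

```bash
python3 -m creep '[{"x":0,"y":0,"z":1,"rx":0,"ry":0,"rz":0,"hand":15},{"x":0,"y":0,"z":1,"rx":0,"ry":0,"rz":0,"hand":15},{"x":0,"y":0,"z":0,"rx":0,"ry":0,"rz":0,"hand":15}]' 40;  python3 -m creep '[{"x":0,"y":0,"z":-1,"rx":0,"ry":0,"rz":0,"hand":28},{"x":0,"y":0,"z":0,"rx":0,"ry":0,"rz":0,"hand":40},{"x":0,"y":0,"z":0,"rx":0,"ry":0,"rz":0,"hand":60},{"x":0,"y":0,"z":-18,"rx":0,"ry":0,"rz":0,"hand":60},{"x":0,"y":0,"z":-40,"rx":0,"ry":0,"rz":0,"hand":60},{"x":0,"y":0,"z":-45,"rx":0,"ry":0,"rz":0,"hand":60},{"x":0,"y":0,"z":-45,"rx":0,"ry":0,"rz":0,"hand":60},{"x":-20,"y":49,"z":0,"rx":0,"ry":0,"rz":0,"hand":60},{"x":-20,"y":49,"z":0,"rx":0,"ry":0,"rz":0,"hand":60},{"x":-20,"y":49,"z":0,"rx":0,"ry":0,"rz":0,"hand":60},{"x":-20,"y":49,"z":0,"rx":0,"ry":0,"rz":0,"hand":60},{"x":-20,"y":49,"z":0,"rx":0,"ry":0,"rz":0,"hand":60},{"x":-20,"y":49,"z":0,"rx":0,"ry":0,"rz":0,"hand":60},{"x":-20,"y":49,"z":0,"rx":0,"ry":0,"rz":0,"hand":60},{"x":-20,"y":49,"z":0,"rx":0,"ry":0,"rz":0,"hand":60},{"x":-22,"y":49,"z":0,"rx":0,"ry":0,"rz":0,"hand":60},{"x":0,"y":0,"z":10,"rx":0,"ry":0,"rz":0,"hand":60},{"x":0,"y":0,"z":10,"rx":0,"ry":0,"rz":0,"hand":60},{"x":0,"y":0,"z":40,"rx":0,"ry":0,"rz":0,"hand":60},{"x":0,"y":0,"z":40,"rx":0,"ry":0,"rz":0,"hand":60}]' 40
python3 - <<'E'
from h import *
cv2.imwrite("pics/a4.png",np.hstack([grab_frame("scene")[100:300,60:400],grab_frame("side")[80:280,140:440]])[:,:,::-1])
print(sense()["eef_pos"])
E
```

```text
clock: 15.0
eef_pos: [468.2, -337.7, 113.2]
tcp_rot: [-3.14, 0.001, -3.141]
contact_force: [-4.1, 1.5, 11.5]
opening: 0.296
grasp_force: 41.2
clock: 17.5
eef_pos: [649.2, 102.3, 159.7]
tcp_rot: [-3.141, 0.001, 3.14]
contact_force: [-0.5, 1.0, -0.4]
opening: 0.703
grasp_force: 0.0
[645.97610353 101.83598662 155.9661152 ]
```

View pics/a4.png

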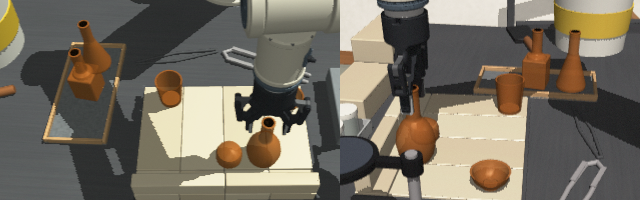

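Both vases stand in the tray and the fingers are over the globe vase's neck. I grip and carry it.

```bash
python3 -m creep '[{"x":0,"y":0,"z":10,"rx":0,"ry":0,"rz":0,"hand":50},{"x":0,"y":0,"z":0,"rx":0,"ry":0,"rz":0,"hand":45},{"x":0,"y":0,"z":0,"rx":0,"ry":0,"rz":0,"hand":34},{"x":0,"y":0,"z":0,"rx":0,"ry":0,"rz":0,"hand":28},{"x":0,"y":0,"z":0,"rx":0,"ry":0,"rz":0,"hand":24},{"x":0,"y":0,"z":0,"rx":0,"ry":0,"rz":0,"hand":18},{"x":0,"y":0,"z":0,"rx":0,"ry":0,"rz":0,"hand":15},{"x":0,"y":0,"z":0,"rx":0,"ry":0,"rz":0,"hand":15},{"x":0,"y":0,"z":0,"rx":0,"ry":0,"rz":0,"hand":15}]' 40
```

```text
clock: 18.73
eef_pos: [650.2, 103.6, 151.3]
tcp_rot: [-3.141, 0.002, -3.141]
contact_force: [0.8, -3.5, 6.5]
opening: 0.296
grasp_force: 38.8
```

```bash
python3 -m creep '[{"x":0,"y":0,"z":-15,"rx":0,"ry":0,"rz":0,"hand":15},{"x":0,"y":0,"z":-30,"rx":0,"ry":0,"rz":0,"hand":15},{"x":0,"y":0,"z":-40,"rx":0,"ry":0,"rz":0,"hand":15},{"x":0,"y":0,"z":-35,"rx":0,"ry":0,"rz":0,"hand":15},{"x":6,"y":-22,"z":0,"rx":0,"ry":0,"rz":0,"hand":15},{"x":10,"y":-48,"z":0,"rx":0,"ry":0,"rz":0,"hand":15},{"x":10,"y":-48,"z":0,"rx":0,"ry":0,"rz":0,"hand":15},{"x":10,"y":-48,"z":0,"rx":0,"ry":0,"rz":0,"hand":15},{"x":10,"y":-48,"z":0,"rx":0,"ry":0,"rz":0,"hand":15},{"x":10,"y":-48,"z":0,"rx":0,"ry":0,"rz":0,"hand":15},{"x":10,"y":-48,"z":0,"rx":0,"ry":0,"rz":0,"hand":15},{"x":10,"y":-48,"z":0,"rx":0,"ry":0,"rz":0,"hand":15},{"x":10,"y":-48,"z":0,"rx":0,"ry":0,"rz":0,"hand":15},{"x":9,"y":-31,"z":0,"rx":0,"ry":0,"rz":0,"hand":15},{"x":0,"y":0,"z":15,"rx":0,"ry":0,"rz":0,"hand":15},{"x":0,"y":0,"z":40,"rx":0,"ry":0,"rz":0,"hand":15},{"x":0,"y":0,"z":40,"rx":0,"ry":0,"rz":0,"hand":15},{"x":0,"y":0,"z":35,"rx":0,"ry":0,"rz":0,"hand":15},{"x":0,"y":0,"z":18,"rx":0,"ry":0,"rz":0,"hand":15},{"x":0,"y":0,"z":5,"rx":0,"ry":0,"rz":0,"hand":15}]' 40;  python3 -m creep '[{"x":0,"y":0,"z":3,"rx":0,"ry":0,"rz":0,"hand":15},{"x":0,"y":0,"z":1,"rx":0,"ry":0,"rz":0,"hand":15},{"x":0,"y":0,"z":1,"rx":0,"ry":0,"rz":0,"hand":15},{"x":0,"y":0,"z":0,"rx":0,"ry":0,"rz":0,"hand":15}]' 40
```

```text
clock: 21.22
eef_pos: [553.8, -332.3, 115.8]
tcp_rot: [3.14, -0.002, -3.141]
contact_force: [-0.2, -0.6, -4.4]
opening: 0.291
grasp_force: 39.7
clock: 21.72
eef_pos: [555.3, -333.5, 113.3]
tcp_rot: [-3.141, 0.001, -3.141]
contact_force: [0.4, -1.1, 0.8]
opening: 0.297
grasp_force: 40.1
```

```bash
python3 -m creep '[{"x":0,"y":0,"z":1,"rx":0,"ry":0,"rz":0,"hand":15},{"x":0,"y":0,"z":0,"rx":0,"ry":0,"rz":0,"hand":15},{"x":0,"y":0,"z":-1,"rx":0,"ry":0,"rz":0,"hand":28},{"x":0,"y":0,"z":0,"rx":0,"ry":0,"rz":0,"hand":40},{"x":0,"y":0,"z":0,"rx":0,"ry":0,"rz":0,"hand":60},{"x":0,"y":0,"z":-18,"rx":0,"ry":0,"rz":0,"hand":60},{"x":0,"y":0,"z":-50,"rx":0,"ry":0,"rz":0,"hand":60},{"x":0,"y":0,"z":-60,"rx":0,"ry":0,"rz":0,"hand":60},{"x":0,"y":0,"z":-60,"rx":0,"ry":0,"rz":0,"hand":80},{"x":2,"y":46,"z":0,"rx":0,"ry":0,"rz":0,"hand":80},{"x":2,"y":46,"z":0,"rx":0,"ry":0,"rz":0,"hand":80},{"x":1,"y":46,"z":0,"rx":0,"ry":0,"rz":0,"hand":80},{"x":1,"y":46,"z":0,"rx":0,"ry":0,"rz":0,"hand":80},{"x":1,"y":46,"z":0,"rx":0,"ry":0,"rz":0,"hand":80},{"x":1,"y":46,"z":0,"rx":0,"ry":0,"rz":0,"hand":80},{"x":1,"y":46,"z":0,"rx":0,"ry":0,"rz":0,"hand":80},{"x":1,"y":48,"z":0,"rx":0,"ry":0,"rz":0,"hand":80},{"x":0,"y":0,"z":0,"rx":0,"ry":0,"rz":0,"hand":80},{"x":0,"y":0,"z":0,"rx":0,"ry":0,"rz":0,"hand":80}]' 40
python3 - <<'E'
from h import *
c=cal("wrist");print(sense()["eef_pos"]);im=grab_frame("wrist");cv2.imwrite("pics/w3.png",im[:,:,::-1])
for n,cc,f,g in(("wrist",c,im,(653,31)),("scene",cal("scene"),grab_frame("scene"),(653,31)),("side",cal("side"),grab_frame("side"),(653,31))):
    m=amber(f);uv=proj(cc,(*g,64));k,l,s,ce=cv2.connectedComponentsWithStats(m);i=np.argmin(np.linalg.norm(ce-uv,axis=1))
    print(n,uv,s[i],ce[i],"centroid@z63",ray(cc,ce[i],63)[:2].round(1),"@66",ray(cc,ce[i],66)[:2].round(1))
E
```

```text
clock: 24.1
eef_pos: [544.7, 36.7, 301.1]
tcp_rot: [-3.141, 0.001, -3.141]
contact_force: [0.9, 0.3, -0.8]
opening: 0.938
grasp_force: 0.0
[544.67739493  36.73938391 301.11640578]
wrist [279.64828141 260.71312443] [ 257  240   45   47 1324] [278.71223565 263.23791541] centroid@z63 [656.9  29.8] @66 [655.4  29.9]
scene [289.2485941  253.35439914] [277 242  25  26 499] [288.61923848 254.43687375] centroid@z63 [655.2  29.8] @66 [656.8  29.8]
side [224.79972797 209.45763434] [211 198  27  26 554] [223.83032491 210.76895307] centroid@z63 [654.   34.6] @66 [652.3  39.4]
```

View pics/w3.png

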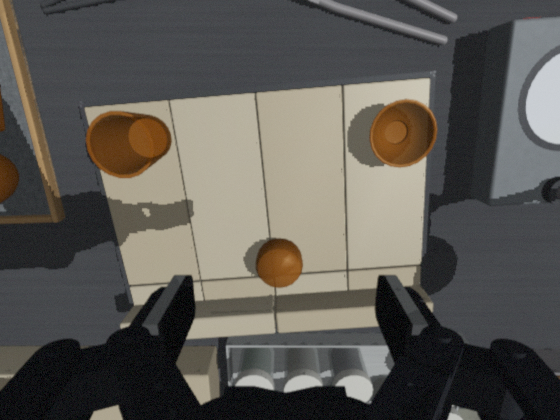

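Only the paperweight (279,263), tumbler and bowl remain on the hearth. The paperweight is at about (655,30), and the kerb's inner face at about x=717. I descend over it.

```bash
python3 -m creep '[{"x":-36,"y":-2,"z":0,"rx":0,"ry":0,"rz":0,"hand":85},{"x":-37,"y":-2,"z":0,"rx":0,"ry":0,"rz":0,"hand":85},{"x":-37,"y":-2.5,"z":0,"rx":0,"ry":0,"rz":0,"hand":85},{"x":0,"y":0,"z":30,"rx":0,"ry":0,"rz":0,"hand":85},{"x":0,"y":0,"z":50,"rx":0,"ry":0,"rz":0,"hand":85},{"x":0,"y":0,"z":50,"rx":0,"ry":0,"rz":0,"hand":85},{"x":0,"y":0,"z":50,"rx":0,"ry":0,"rz":0,"hand":85},{"x":0,"y":0,"z":40,"rx":0,"ry":0,"rz":0,"hand":85},{"x":0,"y":0,"z":20,"rx":0,"ry":0,"rz":0,"hand":85},{"x":0,"y":0,"z":10,"rx":0,"ry":0,"rz":0,"hand":85},{"x":0,"y":0,"z":6,"rx":0,"ry":0,"rz":0,"hand":80},{"x":0,"y":0,"z":0,"rx":0,"ry":0,"rz":0,"hand":75}]' 40
python3 - <<'E'
from h import *
cv2.imwrite("pics/a5.png",np.hstack([cv2.resize(grab_frame("scene")[170:310,190:400],None,fx=2,fy=2)[:,:400],cv2.resize(grab_frame("side")[130:270,140:340],None,fx=2,fy=2)])[:,:,::-1])
E
```

```text
clock: 25.75
eef_pos: [655.2, 30.4, 45.1]
tcp_rot: [3.142, 0.001, -3.141]
contact_force: [-0.6, -0.2, 0.4]
opening: 0.878
grasp_force: 0.0
```

View pics/a5.png

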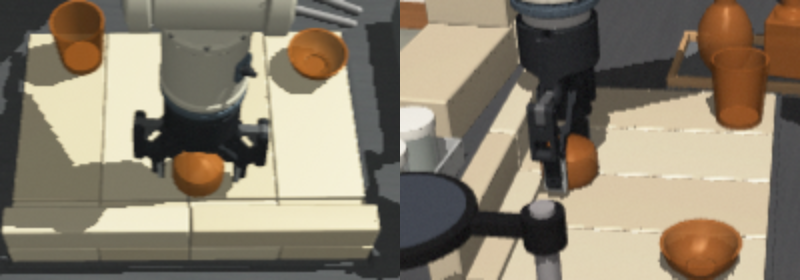

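The fingers stand on both sides of the paperweight, in the scene crop at x≈160 and 238 with the dome at 198, clear of the kerb. I close and lift slightly.

```bash
python3 -m creep '[{"x":0,"y":0,"z":0,"rx":0,"ry":0,"rz":0,"hand":68},{"x":0,"y":0,"z":0,"rx":0,"ry":0,"rz":0,"hand":62},{"x":0,"y":0,"z":0,"rx":0,"ry":0,"rz":0,"hand":58},{"x":0,"y":0,"z":0,"rx":0,"ry":0,"rz":0,"hand":54},{"x":0,"y":0,"z":0,"rx":0,"ry":0,"rz":0,"hand":50},{"x":0,"y":0,"z":0,"rx":0,"ry":0,"rz":0,"hand":46},{"x":0,"y":0,"z":0,"rx":0,"ry":0,"rz":0,"hand":46},{"x":0,"y":0,"z":0,"rx":0,"ry":0,"rz":0,"hand":46}]' 40
```

```text
clock: 26.85
eef_pos: [654.9, 30.1, 45.1]
tcp_rot: [-3.141, 0.001, -3.141]
contact_force: [-2.1, -2.8, 8.0]
opening: 0.662
grasp_force: 41.9
```

```bash
python3 -m creep '[{"x":0,"y":0,"z":-10,"rx":0,"ry":0,"rz":0,"hand":46},{"x":0,"y":0,"z":-30,"rx":0,"ry":0,"rz":0,"hand":46},{"x":0,"y":0,"z":-40,"rx":0,"ry":0,"rz":0,"hand":46},{"x":0,"y":0,"z":-20,"rx":0,"ry":0,"rz":0,"hand":46},{"x":25,"y":8,"z":0,"rx":0,"ry":0,"rz":0,"hand":46},{"x":45,"y":18,"z":0,"rx":0,"ry":0,"rz":0,"hand":46},{"x":50,"y":18,"z":0,"rx":0,"ry":0,"rz":0,"hand":46},{"x":50,"y":18,"z":0,"rx":0,"ry":0,"rz":0,"hand":46},{"x":25,"y":35,"z":0,"rx":0,"ry":0,"rz":0,"hand":46},{"x":0,"y":50,"z":0,"rx":0,"ry":0,"rz":0,"hand":46},{"x":0,"y":50,"z":0,"rx":0,"ry":0,"rz":0,"hand":46},{"x":0,"y":50,"z":0,"rx":0,"ry":0,"rz":0,"hand":46},{"x":0,"y":45,"z":0,"rx":0,"ry":0,"rz":0,"hand":46},{"x":0,"y":25,"z":0,"rx":0,"ry":0,"rz":0,"hand":46},{"x":0,"y":0,"z":15,"rx":0,"ry":0,"rz":0,"hand":46},{"x":0,"y":0,"z":30,"rx":0,"ry":0,"rz":0,"hand":46},{"x":0,"y":0,"z":25,"rx":0,"ry":0,"rz":0,"hand":46},{"x":0,"y":0,"z":10,"rx":0,"ry":0,"rz":0,"hand":46},{"x":0,"y":0,"z":0,"rx":0,"ry":0,"rz":0,"hand":46}]' 40
python3 - <<'E'
from h import *
print(sense()["eef_pos"])
a,b=grab_frame("scene"),grab_frame("side")
for n,f,cc in(("scene",a,cal("scene")),("side",b,cal("side"))):
    m=amber(f);uv=proj(cc,(459,347,85));k,l,s,ce=cv2.connectedComponentsWithStats(m);s2=[i for i in range(1,k) if s[i,4]>60 and np.linalg.norm(ce[i]-uv)<40]
    for i in s2: print(n,uv,s[i],ce[i],ray(cc,ce[i],83)[:2])
cv2.imwrite("pics/a6.png",np.hstack([cv2.resize(a[130:270,350:550],None,fx=2,fy=2),cv2.resize(b[270:410,190:390],None,fx=2,fy=2)])[:,:,::-1])
E
```

```text
clock: 29.22
eef_pos: [459.1, 346.2, 63.5]
tcp_rot: [-3.14, -0.002, 3.141]
contact_force: [-0.3, -0.7, -2.2]
opening: 0.661
grasp_force: 43.6
[459.13353154 346.18314922  63.53240415]
scene [427.74748035 184.71933358] [426 175  15  17  96] [434.55208333 181.11458333] [445.50045774 365.18041803]
scene [427.74748035 184.71933358] [419 184  17  12  76] [426.76315789 188.42105263] [468.58327603 344.13102569]
side [294.02388115 325.43547598] [299 310  14  40 363] [305.00550964 330.61707989] [443.12159515 351.95682844]
```

View pics/a6.png

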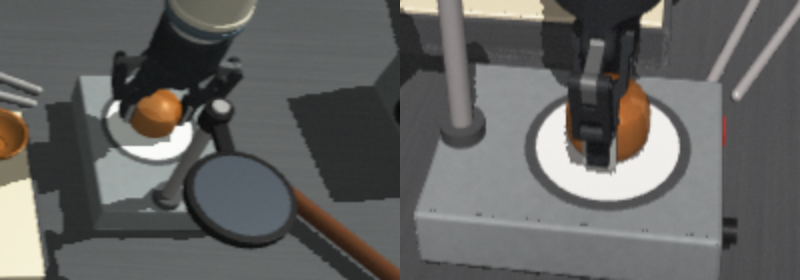

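The paperweight is held just above the window and centred in both views. I lower it gently.

```bash
python3 -m creep '[{"x":0,"y":0,"z":4,"rx":0,"ry":0,"rz":0,"hand":46},{"x":0,"y":0,"z":3,"rx":0,"ry":0,"rz":0,"hand":46},{"x":0,"y":0,"z":1,"rx":0,"ry":0,"rz":0,"hand":46},{"x":0,"y":0,"z":0,"rx":0,"ry":0,"rz":0,"hand":46}]' 40;python3 -m creep '[{"x":0,"y":0,"z":1,"rx":0,"ry":0,"rz":0,"hand":46},{"x":0,"y":0,"z":0,"rx":0,"ry":0,"rz":0,"hand":46}]' 40
```

```text
clock: 29.82
eef_pos: [459.5, 347.5, 56.3]
tcp_rot: [3.142, 0.0, -3.141]
contact_force: [-0.5, -0.6, -3.0]
opening: 0.66
grasp_force: 43.7
clock: 30.08
eef_pos: [459.6, 347.5, 56.1]
tcp_rot: [3.142, 0.0, -3.141]
contact_force: [-2.8, -2.0, 7.9]
opening: 0.663
grasp_force: 44.5
```

```bash
python3 -m creep '[{"x":0,"y":0,"z":0,"rx":0,"ry":0,"rz":0,"hand":58},{"x":0,"y":0,"z":0,"rx":0,"ry":0,"rz":0,"hand":65},{"x":0,"y":0,"z":0,"rx":0,"ry":0,"rz":0,"hand":75},{"x":0,"y":0,"z":0,"rx":0,"ry":0,"rz":0,"hand":85},{"x":0,"y":0,"z":-10,"rx":0,"ry":0,"rz":0,"hand":85},{"x":0,"y":0,"z":-40,"rx":0,"ry":0,"rz":0,"hand":85},{"x":0,"y":0,"z":-50,"rx":0,"ry":0,"rz":0,"hand":85},{"x":0,"y":0,"z":-50,"rx":0,"ry":0,"rz":0,"hand":85},{"x":0,"y":0,"z":0,"rx":0,"ry":0,"rz":0,"hand":85},{"x":0,"y":0,"z":0,"rx":0,"ry":0,"rz":0,"hand":85}]'
python3 - <<'E'
from h import *
c=cal("wrist");im=grab_frame("wrist");cv2.imwrite("pics/w4.png",im[:,:,::-1])
def blob(m,uv):
    k,l,s,ce=cv2.connectedComponentsWithStats(m);i=min((i for i in range(1,k) if s[i,4]>80),key=lambda i:np.linalg.norm(ce[i]-uv));return s[i],ce[i],l==i
for n,cc,f in(("wrist",c,im),("scene",cal("scene"),grab_frame("scene"))):
    s,ce,_=blob(amber(f),proj(cc,(459,347,75)));print(n,"pw",s,ce,ray(cc,ce,73)[:2].round(1))
    h=cv2.cvtColor(f,cv2.COLOR_RGB2HSV);w=((h[...,2]>185)&(h[...,1]<40)).astype(np.uint8)
    s,ce,l=blob(w,proj(cc,(459,347,55)));cn=max(cv2.findContours(l.astype(np.uint8),0,2)[0],key=cv2.contourArea)
    print("window",s,cv2.minEnclosingCircle(np.array([ray(cc,p[0],55)[:2] for p in cn],np.float32)))
E
```

```text
clock: 31.32
eef_pos: [459.3, 347.2, 205.4]
tcp_rot: [3.141, 0.0, -3.141]
contact_force: [-0.3, -0.0, -0.6]
opening: 0.994
grasp_force: 0.0
wrist pw [ 253  168   55   63 1375] [274.71345455 201.00072727] [460.7 339.5]
window [ 229  140  112  109 4946] ((461.9020080566406, 347.5756530761719), 50.26640319824219)
scene pw [418 176  22  24 253] [428.5770751  187.41897233] [457.6 352.6]
window [403 176  43  34 460] ((458.3530578613281, 347.3131408691406), 50.493064880371094)
```

View pics/w4.png

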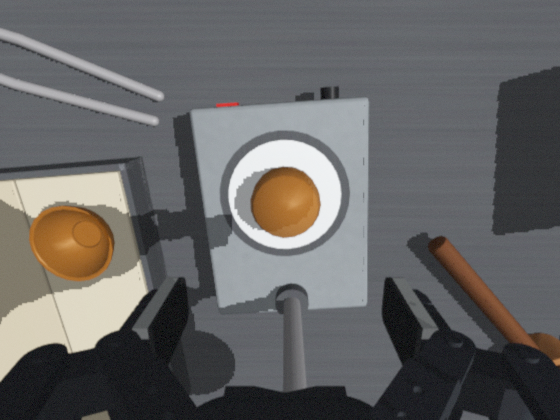

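The paperweight stands at (286,202) inside the window (285,195). Allowing for its height it is about 1 mm off centre, so that's fine. Now I go for the globe vase in the tray.

```bash
python3 -m creep '[{"x":0,"y":0,"z":-55,"rx":0,"ry":0,"rz":0,"hand":60},{"x":-8,"y":-56.5,"z":0,"rx":0,"ry":0,"rz":0,"hand":60},{"x":-8,"y":-56.5,"z":0,"rx":0,"ry":0,"rz":0,"hand":60},{"x":-8,"y":-56.5,"z":0,"rx":0,"ry":0,"rz":0,"hand":60},{"x":-8,"y":-56.5,"z":0,"rx":0,"ry":0,"rz":0,"hand":60},{"x":-8,"y":-56.5,"z":0,"rx":0,"ry":0,"rz":0,"hand":60},{"x":-8,"y":-56.5,"z":0,"rx":0,"ry":0,"rz":0,"hand":60},{"x":-8,"y":-57,"z":0,"rx":0,"ry":0,"rz":0,"hand":60},{"x":-8,"y":-57,"z":0,"rx":0,"ry":0,"rz":0,"hand":60},{"x":-8,"y":-57,"z":0,"rx":0,"ry":0,"rz":0,"hand":60},{"x":-8,"y":-57,"z":0,"rx":0,"ry":0,"rz":0,"hand":60},{"x":-8,"y":-57,"z":0,"rx":0,"ry":0,"rz":0,"hand":60},{"x":-7,"y":-56.5,"z":0,"rx":0,"ry":0,"rz":0,"hand":60},{"x":0,"y":0,"z":0,"rx":0,"ry":0,"rz":0,"hand":60},{"x":0,"y":0,"z":0,"rx":0,"ry":0,"rz":0,"hand":60}]'
```

```text
clock: 33.3
eef_pos: [554.0, -332.5, 258.7]
tcp_rot: [3.14, -0.002, 3.141]
contact_force: [0.7, -0.1, 0.1]
opening: 0.703
grasp_force: 0.0
```

```bash
python3 -m creep '[{"x":0,"y":0,"z":20,"rx":0,"ry":0,"rz":0,"hand":60},{"x":0,"y":0,"z":40,"rx":0,"ry":0,"rz":0,"hand":60},{"x":0,"y":0,"z":40,"rx":0,"ry":0,"rz":0,"hand":60},{"x":0,"y":0,"z":33,"rx":0,"ry":0,"rz":0,"hand":60},{"x":0,"y":0,"z":15,"rx":0,"ry":0,"rz":0,"hand":50},{"x":0,"y":0,"z":0,"rx":0,"ry":0,"rz":0,"hand":40},{"x":0,"y":0,"z":0,"rx":0,"ry":0,"rz":0,"hand":32},{"x":0,"y":0,"z":0,"rx":0,"ry":0,"rz":0,"hand":28},{"x":0,"y":0,"z":0,"rx":0,"ry":0,"rz":0,"hand":24},{"x":0,"y":0,"z":0,"rx":0,"ry":0,"rz":0,"hand":18},{"x":0,"y":0,"z":0,"rx":0,"ry":0,"rz":0,"hand":15},{"x":0,"y":0,"z":0,"rx":0,"ry":0,"rz":0,"hand":15},{"x":0,"y":0,"z":0,"rx":0,"ry":0,"rz":0,"hand":15}]' 40
```

```text
clock: 34.92
eef_pos: [555.5, -333.8, 113.8]
tcp_rot: [-3.14, 0.002, 3.142]
contact_force: [0.1, -0.2, 7.7]
opening: 0.297
grasp_force: 38.6
```

```bash
python3 -m creep '[{"x":0,"y":0,"z":-15,"rx":0,"ry":0,"rz":0,"hand":15},{"x":0,"y":0,"z":-40,"rx":0,"ry":0,"rz":0,"hand":15},{"x":0,"y":0,"z":-50,"rx":0,"ry":0,"rz":0,"hand":15},{"x":0,"y":0,"z":-53,"rx":0,"ry":0,"rz":0,"hand":15},{"x":-6,"y":22,"z":0,"rx":0,"ry":0,"rz":0,"hand":15},{"x":-10,"y":48,"z":0,"rx":0,"ry":0,"rz":0,"hand":15},{"x":-10,"y":48,"z":0,"rx":0,"ry":0,"rz":0,"hand":15},{"x":-10,"y":48,"z":0,"rx":0,"ry":0,"rz":0,"hand":15},{"x":-10,"y":48,"z":0,"rx":0,"ry":0,"rz":0,"hand":15},{"x":-10,"y":48,"z":0,"rx":0,"ry":0,"rz":0,"hand":15},{"x":-10,"y":48,"z":0,"rx":0,"ry":0,"rz":0,"hand":15},{"x":-10,"y":48,"z":0,"rx":0,"ry":0,"rz":0,"hand":15},{"x":-10,"y":48,"z":0,"rx":0,"ry":0,"rz":0,"hand":15},{"x":-9,"y":31,"z":0,"rx":0,"ry":0,"rz":0,"hand":15},{"x":0,"y":0,"z":15,"rx":0,"ry":0,"rz":0,"hand":15},{"x":0,"y":0,"z":40,"rx":0,"ry":0,"rz":0,"hand":15},{"x":0,"y":0,"z":40,"rx":0,"ry":0,"rz":0,"hand":15},{"x":0,"y":0,"z":18,"rx":0,"ry":0,"rz":0,"hand":15},{"x":0,"y":0,"z":3,"rx":0,"ry":0,"rz":0,"hand":15},{"x":0,"y":0,"z":0,"rx":0,"ry":0,"rz":0,"hand":15}]' 40; python3 -m creep '[{"x":0,"y":0,"z":2,"rx":0,"ry":0,"rz":0,"hand":15},{"x":0,"y":0,"z":0,"rx":0,"ry":0,"rz":0,"hand":15}]'; python3 -m creep '[{"x":0,"y":0,"z":1,"rx":0,"ry":0,"rz":0,"hand":15},{"x":0,"y":0,"z":0,"rx":0,"ry":0,"rz":0,"hand":15}]'
```

```text
clock: 37.42
eef_pos: [650.1, 103.9, 155.2]
tcp_rot: [3.141, 0.001, -3.142]
contact_force: [0.9, 0.8, -3.3]
opening: 0.295
grasp_force: 39.9
clock: 37.67
eef_pos: [649.9, 104.0, 153.0]
tcp_rot: [3.141, 0.001, -3.141]
contact_force: [-0.3, 0.6, -4.4]
opening: 0.294
grasp_force: 39.8
clock: 37.92
eef_pos: [649.9, 104.0, 151.8]
tcp_rot: [3.142, 0.001, -3.141]
contact_force: [-0.7, 0.3, -1.0]
opening: 0.291
grasp_force: 40.1
```

```bash
python3 -m creep '[{"x":0,"y":0,"z":1,"rx":0,"ry":0,"rz":0,"hand":15},{"x":0,"y":0,"z":0,"rx":0,"ry":0,"rz":0,"hand":15}]'; python3 -m creep '[{"x":0,"y":0,"z":0,"rx":0,"ry":0,"rz":0,"hand":28},{"x":0,"y":0,"z":0,"rx":0,"ry":0,"rz":0,"hand":40},{"x":0,"y":0,"z":0,"rx":0,"ry":0,"rz":0,"hand":60},{"x":0,"y":0,"z":-20,"rx":0,"ry":0,"rz":0,"hand":60},{"x":0,"y":0,"z":-40,"rx":0,"ry":0,"rz":0,"hand":60},{"x":0,"y":0,"z":-50,"rx":0,"ry":0,"rz":0,"hand":60},{"x":20,"y":-49,"z":0,"rx":0,"ry":0,"rz":0,"hand":60},{"x":20,"y":-49,"z":0,"rx":0,"ry":0,"rz":0,"hand":60},{"x":20,"y":-49,"z":0,"rx":0,"ry":0,"rz":0,"hand":60},{"x":20,"y":-49,"z":0,"rx":0,"ry":0,"rz":0,"hand":60},{"x":20,"y":-49,"z":0,"rx":0,"ry":0,"rz":0,"hand":60},{"x":20,"y":-49,"z":0,"rx":0,"ry":0,"rz":0,"hand":60},{"x":20,"y":-49,"z":0,"rx":0,"ry":0,"rz":0,"hand":60},{"x":20,"y":-49,"z":0,"rx":0,"ry":0,"rz":0,"hand":60},{"x":22,"y":-49,"z":0,"rx":0,"ry":0,"rz":0,"hand":60},{"x":0,"y":0,"z":0,"rx":0,"ry":0,"rz":0,"hand":60},{"x":0,"y":0,"z":0,"rx":0,"ry":0,"rz":0,"hand":60}]' 40
```

```text
clock: 38.17
eef_pos: [650.2, 104.0, 151.8]
tcp_rot: [3.141, 0.002, -3.141]
contact_force: [-2.0, -0.2, 7.2]
opening: 0.295
grasp_force: 40.8
clock: 40.3
eef_pos: [467.8, -337.1, 261.2]
tcp_rot: [-3.141, 0.001, 3.141]
contact_force: [-0.2, -0.1, -0.1]
opening: 0.7
grasp_force: 0.0
```

```bash
python3 -m creep '[{"x":0,"y":0,"z":20,"rx":0,"ry":0,"rz":0,"hand":60},{"x":0,"y":0,"z":40,"rx":0,"ry":0,"rz":0,"hand":60},{"x":0,"y":0,"z":40,"rx":0,"ry":0,"rz":0,"hand":60},{"x":0,"y":0,"z":33,"rx":0,"ry":0,"rz":0,"hand":60},{"x":0,"y":0,"z":15,"rx":0,"ry":0,"rz":0,"hand":50},{"x":0,"y":0,"z":0,"rx":0,"ry":0,"rz":0,"hand":40},{"x":0,"y":0,"z":0,"rx":0,"ry":0,"rz":0,"hand":32},{"x":0,"y":0,"z":0,"rx":0,"ry":0,"rz":0,"hand":28},{"x":0,"y":0,"z":0,"rx":0,"ry":0,"rz":0,"hand":24},{"x":0,"y":0,"z":0,"rx":0,"ry":0,"rz":0,"hand":18},{"x":0,"y":0,"z":0,"rx":0,"ry":0,"rz":0,"hand":15},{"x":0,"y":0,"z":0,"rx":0,"ry":0,"rz":0,"hand":15},{"x":0,"y":0,"z":0,"rx":0,"ry":0,"rz":0,"hand":15}]' 40
```

```text
clock: 41.92
eef_pos: [468.4, -337.8, 113.6]
tcp_rot: [-3.14, 0.002, 3.142]
contact_force: [-0.4, 0.2, 6.9]
opening: 0.295
grasp_force: 38.4
```

```bash
python3 -m creep '[{"x":0,"y":0,"z":-15,"rx":0,"ry":0,"rz":0,"hand":15},{"x":0,"y":0,"z":-40,"rx":0,"ry":0,"rz":0,"hand":15},{"x":0,"y":0,"z":-50,"rx":0,"ry":0,"rz":0,"hand":15},{"x":0,"y":0,"z":-53,"rx":0,"ry":0,"rz":0,"hand":15},{"x":-7,"y":20,"z":0,"rx":0,"ry":0,"rz":0,"hand":15},{"x":-13,"y":43,"z":0,"rx":0,"ry":0,"rz":0,"hand":15},{"x":-13,"y":43,"z":0,"rx":0,"ry":0,"rz":0,"hand":15},{"x":-13,"y":43,"z":0,"rx":0,"ry":0,"rz":0,"hand":15},{"x":-13,"y":43,"z":0,"rx":0,"ry":0,"rz":0,"hand":15},{"x":-13,"y":43,"z":0,"rx":0,"ry":0,"rz":0,"hand":15},{"x":-13,"y":43,"z":0,"rx":0,"ry":0,"rz":0,"hand":15},{"x":-13,"y":43,"z":0,"rx":0,"ry":0,"rz":0,"hand":15},{"x":-10,"y":30,"z":0,"rx":0,"ry":0,"rz":0,"hand":15},{"x":-5,"y":20,"z":0,"rx":0,"ry":0,"rz":0,"hand":15},{"x":0,"y":0,"z":15,"rx":0,"ry":0,"rz":0,"hand":15},{"x":0,"y":0,"z":40,"rx":0,"ry":0,"rz":0,"hand":15},{"x":0,"y":0,"z":40,"rx":0,"ry":0,"rz":0,"hand":15},{"x":0,"y":0,"z":18,"rx":0,"ry":0,"rz":0,"hand":15},{"x":0,"y":0,"z":3,"rx":0,"ry":0,"rz":0,"hand":15},{"x":0,"y":0,"z":0,"rx":0,"ry":0,"rz":0,"hand":15}]' 40; python3 -m creep '[{"x":0,"y":0,"z":2,"rx":0,"ry":0,"rz":0,"hand":15},{"x":0,"y":0,"z":1,"rx":0,"ry":0,"rz":0,"hand":15},{"x":0,"y":0,"z":0,"rx":0,"ry":0,"rz":0,"hand":15}]'; python3 -m creep '[{"x":0,"y":0,"z":1,"rx":0,"ry":0,"rz":0,"hand":15},{"x":0,"y":0,"z":0,"rx":0,"ry":0,"rz":0,"hand":15}]'
```

```text
clock: 44.42
eef_pos: [581.3, 33.7, 155.2]
tcp_rot: [3.142, 0.001, 3.141]
contact_force: [0.4, 0.1, -3.3]
opening: 0.293
grasp_force: 39.4
clock: 44.8
eef_pos: [580.8, 34.0, 151.7]
tcp_rot: [3.142, 0.001, -3.141]
contact_force: [0.2, 0.5, -2.4]
opening: 0.292
grasp_force: 39.5
clock: 45.05
eef_pos: [581.1, 33.9, 151.7]
tcp_rot: [3.142, 0.001, -3.141]
contact_force: [-2.8, -0.4, 8.1]
opening: 0.294
grasp_force: 40.6
```

Release, then back to the cone vase at (378.5,-340.15), a shift of tool x +202, y -374.

```bash
python3 -m creep '[{"x":0,"y":0,"z":0,"rx":0,"ry":0,"rz":0,"hand":28},{"x":0,"y":0,"z":0,"rx":0,"ry":0,"rz":0,"hand":40},{"x":0,"y":0,"z":0,"rx":0,"ry":0,"rz":0,"hand":60},{"x":0,"y":0,"z":-20,"rx":0,"ry":0,"rz":0,"hand":60},{"x":0,"y":0,"z":-40,"rx":0,"ry":0,"rz":0,"hand":60},{"x":0,"y":0,"z":-50,"rx":0,"ry":0,"rz":0,"hand":60},{"x":25,"y":-46,"z":0,"rx":0,"ry":0,"rz":0,"hand":60},{"x":25,"y":-46,"z":0,"rx":0,"ry":0,"rz":0,"hand":60},{"x":25,"y":-46,"z":0,"rx":0,"ry":0,"rz":0,"hand":60},{"x":25,"y":-46,"z":0,"rx":0,"ry":0,"rz":0,"hand":60},{"x":25,"y":-46,"z":0,"rx":0,"ry":0,"rz":0,"hand":60},{"x":25,"y":-46,"z":0,"rx":0,"ry":0,"rz":0,"hand":60},{"x":25,"y":-46,"z":0,"rx":0,"ry":0,"rz":0,"hand":60},{"x":27,"y":-52,"z":0,"rx":0,"ry":0,"rz":0,"hand":60},{"x":0,"y":0,"z":0,"rx":0,"ry":0,"rz":0,"hand":60},{"x":0,"y":0,"z":0,"rx":0,"ry":0,"rz":0,"hand":60}]' 40
```

```text
clock: 47.05
eef_pos: [378.6, -339.9, 260.1]
tcp_rot: [3.141, -0.0, 3.141]
contact_force: [-0.3, -0.2, -0.1]
opening: 0.701
grasp_force: 0.0
```

```bash
python3 -m creep '[{"x":0,"y":0,"z":20,"rx":0,"ry":0,"rz":0,"hand":60},{"x":0,"y":0,"z":40,"rx":0,"ry":0,"rz":0,"hand":60},{"x":0,"y":0,"z":40,"rx":0,"ry":0,"rz":0,"hand":60},{"x":0,"y":0,"z":33,"rx":0,"ry":0,"rz":0,"hand":60},{"x":0,"y":0,"z":15,"rx":0,"ry":0,"rz":0,"hand":50},{"x":0,"y":0,"z":0,"rx":0,"ry":0,"rz":0,"hand":40},{"x":0,"y":0,"z":0,"rx":0,"ry":0,"rz":0,"hand":32},{"x":0,"y":0,"z":0,"rx":0,"ry":0,"rz":0,"hand":28},{"x":0,"y":0,"z":0,"rx":0,"ry":0,"rz":0,"hand":24},{"x":0,"y":0,"z":0,"rx":0,"ry":0,"rz":0,"hand":18},{"x":0,"y":0,"z":0,"rx":0,"ry":0,"rz":0,"hand":15},{"x":0,"y":0,"z":0,"rx":0,"ry":0,"rz":0,"hand":15},{"x":0,"y":0,"z":0,"rx":0,"ry":0,"rz":0,"hand":15}]' 40
```

```text
clock: 48.68
eef_pos: [379.3, -340.4, 113.6]
tcp_rot: [-3.141, 0.002, 3.141]
contact_force: [0.3, 2.9, 5.8]
opening: 0.301
grasp_force: 38.3
```

```bash
python3 -m creep '[{"x":0,"y":0,"z":-15,"rx":0,"ry":0,"rz":0,"hand":15},{"x":0,"y":0,"z":-40,"rx":0,"ry":0,"rz":0,"hand":15},{"x":0,"y":0,"z":-50,"rx":0,"ry":0,"rz":0,"hand":15},{"x":0,"y":0,"z":-53,"rx":0,"ry":0,"rz":0,"hand":15},{"x":-16,"y":18,"z":0,"rx":0,"ry":0,"rz":0,"hand":15},{"x":-30,"y":34,"z":0,"rx":0,"ry":0,"rz":0,"hand":15},{"x":-30,"y":34,"z":0,"rx":0,"ry":0,"rz":0,"hand":15},{"x":-30,"y":34,"z":0,"rx":0,"ry":0,"rz":0,"hand":15},{"x":-30,"y":34,"z":0,"rx":0,"ry":0,"rz":0,"hand":15},{"x":-30,"y":34,"z":0,"rx":0,"ry":0,"rz":0,"hand":15},{"x":-30,"y":34,"z":0,"rx":0,"ry":0,"rz":0,"hand":15},{"x":-30,"y":34,"z":0,"rx":0,"ry":0,"rz":0,"hand":15},{"x":-22,"y":25,"z":0,"rx":0,"ry":0,"rz":0,"hand":15},{"x":-14,"y":17,"z":0,"rx":0,"ry":0,"rz":0,"hand":15},{"x":0,"y":0,"z":15,"rx":0,"ry":0,"rz":0,"hand":15},{"x":0,"y":0,"z":40,"rx":0,"ry":0,"rz":0,"hand":15},{"x":0,"y":0,"z":40,"rx":0,"ry":0,"rz":0,"hand":15},{"x":0,"y":0,"z":18,"rx":0,"ry":0,"rz":0,"hand":15},{"x":0,"y":0,"z":3,"rx":0,"ry":0,"rz":0,"hand":15},{"x":0,"y":0,"z":0,"rx":0,"ry":0,"rz":0,"hand":15}]' 40; python3 -m creep '[{"x":0,"y":0,"z":2,"rx":0,"ry":0,"rz":0,"hand":15},{"x":0,"y":0,"z":1,"rx":0,"ry":0,"rz":0,"hand":15},{"x":0,"y":0,"z":0,"rx":0,"ry":0,"rz":0,"hand":15}]'; python3 -m creep '[{"x":0,"y":0,"z":1,"rx":0,"ry":0,"rz":0,"hand":15},{"x":0,"y":0,"z":0,"rx":0,"ry":0,"rz":0,"hand":15}]'
```

```text
clock: 51.18
eef_pos: [641.3, -42.4, 155.5]
tcp_rot: [-3.141, 0.002, 3.142]
contact_force: [0.1, 0.4, -3.7]
opening: 0.294
grasp_force: 39.6
clock: 51.55
eef_pos: [640.8, -42.1, 151.8]
tcp_rot: [-3.142, 0.001, -3.141]
contact_force: [0.8, 0.2, -2.4]
opening: 0.294
grasp_force: 39.7
clock: 51.8
eef_pos: [641.1, -42.1, 151.7]
tcp_rot: [-3.142, 0.001, -3.141]
contact_force: [-2.6, 0.2, 6.6]
opening: 0.296
grasp_force: 40.8
```

Release, rise and retreat to the viewing pose (545,37,343).

```bash
python3 -m creep '[{"x":0,"y":0,"z":0,"rx":0,"ry":0,"rz":0,"hand":28},{"x":0,"y":0,"z":0,"rx":0,"ry":0,"rz":0,"hand":40},{"x":0,"y":0,"z":0,"rx":0,"ry":0,"rz":0,"hand":60},{"x":0,"y":0,"z":-20,"rx":0,"ry":0,"rz":0,"hand":60},{"x":0,"y":0,"z":-50,"rx":0,"ry":0,"rz":0,"hand":60},{"x":0,"y":0,"z":-60,"rx":0,"ry":0,"rz":0,"hand":60},{"x":0,"y":0,"z":-60,"rx":0,"ry":0,"rz":0,"hand":85},{"x":48,"y":40,"z":0,"rx":0,"ry":0,"rz":0,"hand":85},{"x":47,"y":39,"z":0,"rx":0,"ry":0,"rz":0,"hand":85},{"x":0,"y":0,"z":0,"rx":0,"ry":0,"rz":0,"hand":85},{"x":0,"y":0,"z":0,"rx":0,"ry":0,"rz":0,"hand":85}]'
python3 - <<'E'
from h import *
c=cal("wrist");im=grab_frame("wrist");cv2.imwrite("pics/w5.png",im[:,:,::-1])
v=im.max(2)
for k,X in dict(cone=(640.8,-40.8),square=(581.4,33.9),globe=(650,103.4)).items():
    a,b=proj(c,(*X,193)).round().astype(int);r=14
    n,l,s,ce=cv2.connectedComponentsWithStats((v[b-r:b+r+1,a-r:a+r+1]<60).astype(np.uint8));i=1+np.argmax(s[1:,4])
    q=ce[i]+[a-r,b-r];print(k,ray(c,q,193)[:2].round(1),"was",X)
E
```

```text
clock: 53.18
eef_pos: [546.1, 37.0, 341.8]
tcp_rot: [-3.141, 0.002, -3.141]
contact_force: [0.4, -0.1, 0.3]
opening: 0.992
grasp_force: 0.0
cone [638.5 -41.4] was (640.8, -40.8)
square [580.9  34.5] was (581.4, 33.9)
globe [649.7 104.4] was (650, 103.4)
```

View pics/w5.png

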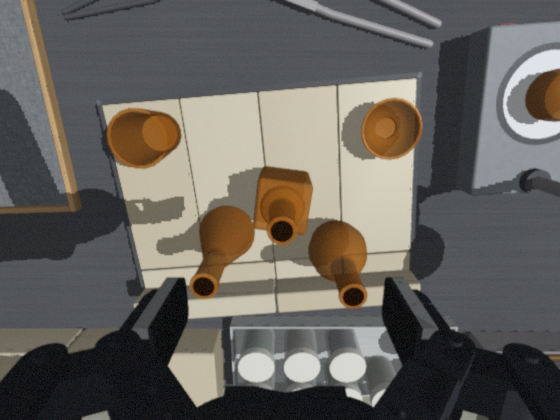

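All three vases stand upright within about 2.5 mm of where they started, with mouths at (204,286), (282,231) and (352,296). The paperweight is on the window, and the tumbler and bowl have not moved.

```bash
python3 -c "
from rig import *
print(sign_off())"
```

```text
the job is handed in; nothing more can be done
None
```

The job is handed in: the paperweight stands about 1 mm off the window's centre, the three vases are back on the hearth within about 3 mm of where they started, and the tumbler and bowl were not moved; `sign_off` returned no verdict.

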